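# Slide an order onto the pick-up stand and switch on its light

## Task

Slide the little wooden tray with the pudding jar, without lifting it, off the serving board onto the middle of the square marble pick-up stand, so that no edge of the tray hangs over the stand and the jar is still standing in it. Then switch on the order-ready light by pushing in, all the way, the switch hidden under its front lip. Leave everything else on the counter where it is.

Things in the scene. Friction and masses are not known exactly. Their poses are not given: they have to be found in the camera images.
- tray: Loose square dark-wood tray, 100 x 100 mm, 24 mm high, floor 6 mm thick, rim walls 8 mm thick; about 0.25 kg. Starts on the serving board, turned and off line. Origin: centre of its underside; x and y parallel to its sides, z up. It has no handle and is to be pushed.
- tray_corner0 (a point): Outer bottom corner of the tray at its own x = +50, y = +50 mm.
- tray_corner1 (a point): Outer bottom corner of the tray at its own x = +50, y = -50 mm.
- tray_corner2 (a point): Outer bottom corner of the tray at its own x = -50, y = -50 mm.
- tray_corner3 (a point): Outer bottom corner of the tray at its own x = -50, y = +50 mm.
- jar: Loose amber glass pudding jar with a white lid, 62 mm across, 50 mm high, about 0.18 kg, standing on the floor of the tray with about 11 mm of play each way when central. Origin: centre of its underside, z up.
- board: Fixed light-wood serving board lying on the counter, 220 mm along its x, 240 mm along its y, 26 mm high, on which the tray starts. Origin: centre of its underside. Its +y end faces the stand.
- stand: Fixed square white marble block, 120 x 120 mm, 24 mm high (its top is 2 mm below the board's top). Origin: centre of its underside; x and y parallel to its sides. It stands at the board's +y end with a gap of 7 to 23 mm, shifted sideways by up to 25 mm and turned by up to 0.1 rad relative to the board.
- ready_light: Fixed light left of the stand: wooden column 80 deep x 140 wide, cap 12 thick (top 162), green dome to 218 high (mm). Origin: middle of the column's front foot; front faces its -x, to the robot; z up. The cap juts 40 forward as a lip, underside at 150; from its lower front edge a black panel (100 x 52) slopes down and back, 40 deg off vertical. Orange mark on the lip: above the switch.
- switch_face (a point): Centre of the outer face (30 mm across) of the orange push switch, mid-width in the sloping panel, 28 mm from the lip's edge. When out: 32 mm before the column, 120 mm up, 13 mm proud of the panel. z axis: straight out of the face, forward and 40 deg below level. The lip hides it from above; press forward and up, fingers leaning about 40 deg. It moves with the switch.
- switch (a joint): Travel of the push switch: 0 = out (off), 0.008 m = fully in (on). It starts 0 to 1.5 mm in. It yields at about 4 N, has no spring and stays where it is pushed; when fully in it still stands 5 mm proud.
- tumbler0: Loose green glass tumbler standing upside down on the counter, 76 mm across, 100 mm high, beyond the stand; bystander. Origin: centre of its underside.
- tumbler1: Loose green glass tumbler standing upside down on the counter, 76 mm across, 100 mm high, between the robot and the light; bystander. Origin: centre of its underside.
- pump_bottle: Loose white pump bottle, 68 mm across, 183 mm high, beyond the stand and board; bystander.
- can: Loose red drink can, 66 mm across, 115 mm high, beyond the stand; bystander.
- spoon: Loose spoon lying flat on the counter between the robot and the stand and light; bystander.
- napkin_box: Loose dark-wood napkin box, 120 x 120 x 70 mm, at the far left; bystander.
Not all that is in view belongs to the job. Of the things that look like the tray, the largest one is meant.

How it is judged:
On the way, in this order (a step that is already met when the one before it is completed fails the run):
1. the tray lies flat on the stand with no edge overhanging, at rest, the jar standing in it (x of tray_corner0 in the frame of stand between -0.06 and 0.06 m and y of tray_corner0 in the frame of stand between -0.06 and 0.06 m and x of tray_corner1 in the frame of stand between -0.06 and 0.06 m and y of tray_corner1 in the frame of stand between -0.06 and 0.06 m and x of tray_corner2 in the frame of stand between -0.06 and 0.06 m and y of tray_corner2 in the frame of stand between -0.06 and 0.06 m and x of tray_corner3 in the frame of stand between -0.06 and 0.06 m and y of tray_corner3 in the frame of stand between -0.06 and 0.06 m and z of tray in the frame of stand between 0.021 and 0.0275 m and angle between tray's own z axis and vertical below 0.05 rad and angle between jar's own z axis and vertical below 0.1 rad and horizontal distance between jar and tray below 0.022 m and z of jar in the frame of tray below 0.012 m and linear speed of each of tray, jar below 0.02 m/s), for 0.3 s.
2. the switch is pushed in (value of joint switch above 0.006 m), for 0.1 s.
At the end, for the whole second after the job is handed in: Tray flat on the stand (underside within 3 mm of its top, tilt under 0.05 rad), all four corners inside the stand's 120 mm square, jar upright (0.1 rad) on the tray's floor within 22 mm of its centre, both at rest, switch in by more than 6 of its 8 mm (all of step 1 and value of joint switch above 0.006 m); the robot touches nothing.
It fails at once if the tray is lifted (its underside centre more than 24 mm above the board's top) (height (world z) of tray above 0.05 m).
It fails at once if the jar tips by more than 0.4 rad (angle between jar's own z axis and vertical above 0.4 rad).
It fails at once if a bystander (tumbler, bottle, can, spoon, napkin box) is moved by more than 30 mm (distance of any of tumbler0, tumbler1, pump_bottle, can, spoon, napkin_box from where it was at the start of the episode above 0.03 m).
It also fails if it takes over 54 s, if anything falls off the work surface, if the arm or the gripper's body presses on something with over 40 N, if the wrist force passes 120 N, or if a joint passes its speed limit or range.

## Robot

A 6-joint arm with a two-finger parallel gripper is mounted at the origin on the work surface. World frame = base frame: x ahead of the robot, y to its left, z up, the work surface at z = 0. Lengths are in m, angles in rad, forces in N, time in s.
With the tool pointing down it reaches from about 0.425 to 0.95 m from the base axis. Payload 3.5 kg.
Tool frame: the origin (TCP) lies midway between the tips of the shut fingers; the grasp point (between the pads) lies 19 mm behind it; z points along the fingers, y is the line along which they close (so a half turn about z gives the same grasp; the last joint's range is limited). The gripper opens to 85 mm and grips with 20 to 120 N. Pads are 22 mm wide; open, the fingers measure 114 mm over their backs; the gripper's body (76 mm by 85 mm) begins 54 mm behind the grasp point. The pads swing forward as they close: fully open they stand 13 mm farther back than shut.
Start: joints at [1.165, 0.286, 1.577, -0, 1.279, -0.15], TCP at [0.171, 0.653, 0.231] pointing down, gripper open.
Joint ranges: [-2.77, 2.77], [-0.9, 2.22], [0.21, 2.48], [-1.53, 4.67], [0.24, 2.81], [-2.84, 2.84]. Speed limits (rad/s): [2.79, 2.79, 3.14, 3.14, 3.14, 3.14].

## Interface

Orientations are given as a unit quaternion [x, y, z, w].
In Python, from plant import ctrl gives the robot as it stands. The module is installed in compiled form; this text tells all that it offers.
- The arm moves only by the shell command python3 -m inch 'ROWS' [FORCE]. ROWS is JSON, a list of rows, each a list of 5 numbers: the closure, from 0 (fully open) to 1 (shut), then the shift along the tool's x, y, z in m, then the turn about the tool's z in degrees. A call has 1 to 5 rows; each row is the pose to reach, as a shift and turn from the pose commanded when the call began, along the tool's axes at that moment; what a row does not reach only later rows make up. A row lasts 1/12 s, in which the tool goes at most 41.7 mm and 7.16 degrees, less where a joint would pass 70% of its speed; a pose out of reach is approached as far as the arm can. A call with a gripper value outside its range is refused whole. The fingers move at their own pace and stop on an object; FORCE is the grip in N (left out, the last holds). Time passes only in rows, so rows that repeat a pose let the fingers close. It gives the time, the measured TCP pose, the force, the opening and the grip force at its end, in the units of the state.
- ctrl.get_state(): the state, without advancing time (a new reading comes with each control period).
- ctrl.read_camera(name): name is "scene" or "side" or "wrist"; returns a dict with "pixels" (400x640x3 uint8, red, green, blue), "depth" (400x640 float32, m along the optical axis (not along the pixel's ray), 0 where there is no reading), "fx", "fy", "cx", "cy" (pixels), "xyz" and "rotation" of the camera in the world; the wrist camera has in their place "mount" (4x4, takes a point from camera to tool coordinates, whose origin is the TCP and whose axes are the flange's). Camera axes: x right, y down, z forward; pixel columns grow to the right and rows downward; lengths in m; the calibration is good to about 2 mm. A picture is of the moment at which its call begins: read the wrist's pose just before it.
- ctrl.sign_off(): hands the job in; it is judged then, once.
Trained networks look in a picture, given as the dict that the camera call returned (one of the last four; its "shot" number tells which), for a name from the list of things; names that differ only in an ending like _2 or _b are one class to them, and where a whole thing is asked for, a point or a joint stands for the part that bears it (a point fixed in the world has none). Each returns a list of dicts, best first, with "score" (0 to 1); they miss things now and then, are a little off and sometimes report something else, mostly with a low value. They report only what shows in the picture. A call takes as long as a camera call. They do not tell look-alikes from the thing itself.
- ctrl.spot_in(query, picture): "at" ([column, row] in pixels, amid what is visible of it).
- ctrl.tip_of(query, picture): "at" ([column, row] in pixels: a listed point, or the origin of a listed thing).
The state is a dict: "time": time; "qpos": joint angles; "dq": joint speeds; "joint_efforts": joint torques, N m; "eef_pos": TCP position; "tcp_rot": TCP orientation; "contact_force": force on the tool from outside, world axes, zero at the start; "wrist_torque": the same for the moment, N m; "opening": opening from 0.0 (shut) to 1.0 (fully open); "finger_force": force on a finger pad.
Only numpy, scipy, OpenCV 4.12 (cv2) and the standard library are available. Lean on these libraries where they do the work, as an engineer would, in place of code of your own. Each camera call takes 0.05 s, during which the arm holds its last target. There are 200 camera calls.

## Working session

There is one attempt and no reset: what is moved stays moved. The work goes in short steps, Python scripts to look and compute and a shell command to move; the robot and the scene stay as the last step left them, time stands still between calls to the robot, and variables do not carry over. Pictures are saved under pics/ and viewed, at most 10 in all, crops included, and the job is handed in when it is done.

```bash
mkdir -p pics
cat > h.py <<'E'
import numpy as np, cv2
from plant import ctrl
from scipy.spatial.transform import Rotation as R
def shot(n):
    s=ctrl.get_state(); p=ctrl.read_camera(n)
    if n=="wrist":
        T=np.eye(4); T[:3,:3]=R.from_quat(s["tcp_rot"]).as_matrix(); T[:3,3]=s["eef_pos"]
        M=T@np.array(p["mount"]); p["_R"]=M[:3,:3]; p["_t"]=M[:3,3]
    else:
        r=np.array(p["rotation"]); p["_R"]=r if r.shape==(3,3) else R.from_quat(r).as_matrix(); p["_t"]=np.array(p["xyz"])
    return p
def cloud(p):
    d=p["depth"]; v,u=np.mgrid[:d.shape[0],:d.shape[1]]
    c=np.stack([(u-p["cx"])/p["fx"]*d,(v-p["cy"])/p["fy"]*d,d],-1)
    w=c@p["_R"].T+p["_t"]; w[d==0]=np.nan; return w
def onplane(p,uv,z):
    r=p["_R"]@np.array([(uv[0]-p["cx"])/p["fx"],(uv[1]-p["cy"])/p["fy"],1]); return p["_t"]+r*(z-p["_t"][2])/r[2]
def save(p,f): cv2.imwrite(f,cv2.cvtColor(p["pixels"],cv2.COLOR_RGB2BGR))
E
cat > a.py <<'E'
from h import *
np.set_printoptions(precision=4,suppress=True)
for n in("scene","side"):
    p=shot(n); save(p,f"pics/{n}0.png"); w=cloud(p); np.savez(f"{n}0.npz",w=w,px=p["pixels"],R=p["_R"],t=p["_t"],k=[p["fx"],p["fy"],p["cx"],p["cy"]])
    print(n,p["_t"])
    for q in "tray jar board stand ready_light switch_face tumbler0 spoon pump_bottle can napkin_box".split():
        for m,f in(("spot",ctrl.spot_in),("tip",ctrl.tip_of)):
            for r in f(q,p)[:3]:
                u,v=np.round(r["at"]).astype(int); u=min(max(u,0),639);v=min(max(v,0),399)
                print(q,m,round(r["score"],2),(u,v),w[v,u])
    for c in range(4):
        for r in ctrl.tip_of(f"tray_corner{c}",p)[:2]: print(c,round(r["score"],2),np.round(r["at"],1),onplane(p,r["at"],.026))
E
python3 a.py; python3 -c "
import cv2,numpy as np"
```

```text
scene [1.0385 0.6809 0.958 ]
tray spot 0.95 (np.int64(240), np.int64(144)) [ 0.582  -0.4313  0.0035]
tray spot 0.95 (np.int64(316), np.int64(140)) [ 0.35   -0.2951  0.0034]
tray spot 0.61 (np.int64(282), np.int64(165)) [ 0.5372 -0.221   0.0356]
tray tip 0.89 (np.int64(318), np.int64(142)) [ 0.3507 -0.2818  0.0035]
tray tip 0.71 (np.int64(277), np.int64(160)) [ 0.5522 -0.224   0.0625]
tray tip 0.65 (np.int64(240), np.int64(146)) [ 0.5875 -0.4209  0.004 ]
jar spot 0.59 (np.int64(277), np.int64(156)) [ 0.5511 -0.2237  0.0788]
jar tip 0.78 (np.int64(280), np.int64(164)) [ 0.5441 -0.2214  0.0431]
board spot 0.98 (np.int64(284), np.int64(180)) [ 0.5658 -0.1646  0.0285]
board spot 0.63 (np.int64(281), np.int64(166)) [ 0.5397 -0.2237  0.0305]
board tip 0.75 (np.int64(281), np.int64(176)) [ 0.5624 -0.1881  0.0258]
stand spot 0.74 (np.int64(324), np.int64(209)) [0.532  0.0038 0.0225]
stand spot 0.44 (np.int64(276), np.int64(165)) [ 0.5559 -0.2271  0.0408]
stand tip 0.95 (np.int64(321), np.int64(213)) [0.5509 0.0147 0.027 ]
stand tip 0.42 (np.int64(255), np.int64(161)) [ 0.5952 -0.2967  0.0277]
[... 4041 characters left out ...]
(194)) [ 0.7631 -0.0204  0.0989]
can tip 0.36 (np.int64(270), np.int64(188)) [0.5983 0.2825 0.028 ]
napkin_box spot 0.6 (np.int64(214), np.int64(176)) [0.4625 0.4431 0.0674]
napkin_box tip 0.84 (np.int64(217), np.int64(182)) [0.4527 0.4104 0.0647]
napkin_box tip 0.28 (np.int64(356), np.int64(276)) [ 0.511  -0.2378  0.07  ]
0 0.97 [424.8 328. ] [ 0.5461 -0.4792  0.026 ]
0 0.93 [436.4 310.9] [ 0.617  -0.4686  0.026 ]
1 0.97 [424.8 328. ] [ 0.5461 -0.4792  0.026 ]
1 0.93 [436.4 310.9] [ 0.617  -0.4686  0.026 ]
2 0.97 [424.8 328. ] [ 0.5461 -0.4792  0.026 ]
2 0.93 [436.4 310.9] [ 0.617  -0.4686  0.026 ]
3 0.97 [424.8 328. ] [ 0.5461 -0.4792  0.026 ]
3 0.93 [436.4 310.9] [ 0.617  -0.4686  0.026 ]
```

```bash
ls .
```

```text
a.py
h.py
pics
scene0.npz
side0.npz
```

View pics/scene0.png

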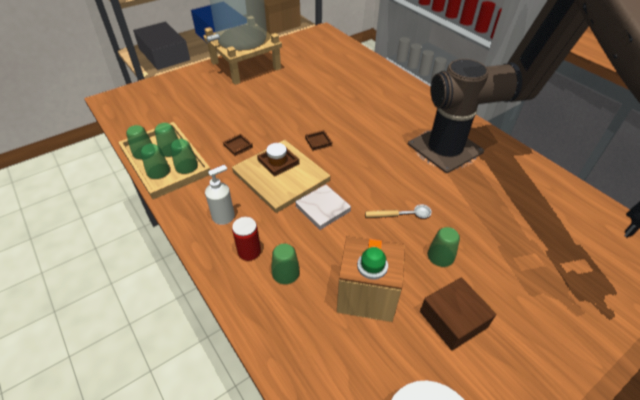

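View pics/side0.png

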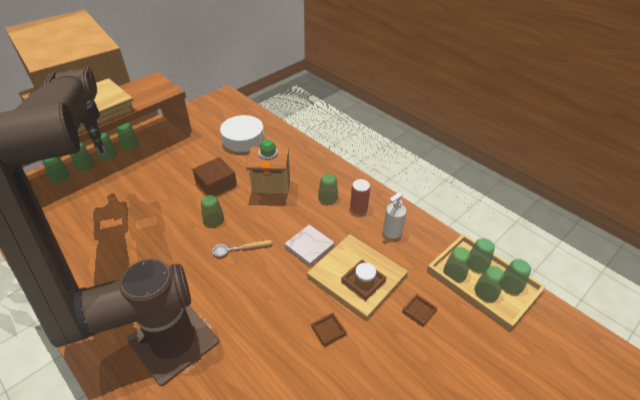

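```bash
cat > b.py <<'E'
from h import *
np.set_printoptions(precision=4,suppress=True)
for n in("scene","side"):
    d=np.load(f"{n}0.npz"); w=d["w"]; px=d["px"].astype(int)
    x,y,z=np.moveaxis(w,-1,0)
    def rect(m,name):
        P=w[m][:,:2].astype(np.float32)
        if len(P)<8: print(name,len(P)); return
        c,s,a=cv2.minAreaRect(P*1000); print(n,name,m.sum(),np.array(c),np.array(s),a, "z",np.median(z[m]))
    sat=px.max(-1)-px.min(-1)
    rect((x>.4)&(x<.68)&(y>-.08)&(y<.12)&(z>.019)&(z<.03)&(sat<40),"stand")
    rect((x>.4)&(x<.7)&(y>-.4)&(y<-.06)&(z>.019)&(z<.031),"board")
    rect((x>.42)&(x<.65)&(y>-.36)&(y<-.1)&(z>.044)&(z<.054),"rim")
    rect((x>.42)&(x<.65)&(y>-.36)&(y<-.1)&(z>.078)&(z<.09),"lid")
    rect((x>.45)&(x<.85)&(y>.15)&(y<.45)&(z>.155)&(z<.17),"cap")
    rect((x>.3)&(x<.45)&(y>.2)&(y<.4)&(z>.095)&(z<.11),"tumbler1")
    rect((x>.65)&(x<.85)&(y>.05)&(y<.25)&(z>.095)&(z<.11),"tumbler0")
    rect((x>.7)&(x<.9)&(y>-.07)&(y<.05)&(z>.108)&(z<.12),"can")
    rect((x>.35)&(x<.6)&(y>.35)&(y<.6)&(z>.064)&(z<.076),"napkin")
    m=(px[...,0]>180)&(px[...,1]>60)&(px[...,1]<150)&(px[...,2]<70)&(z>.08)&(y>.2)
    v,u=np.where(m); print("orange",len(u), (u.mean(),v.mean()) if len(u) else "", w[m].mean(0) if len(u) else "")
E
python3 b.py
```

```text
scene stand 1178 [524.2899 -13.8886] [121.8598 124.8808] 3.459425210952759 z 0.023251713476478086
scene board 2878 [ 553.538  -228.7415] [223.9295 345.6391] 5.103140830993652 z 0.025322969429010744
scene rim 237 [ 537.2841 -246.0104] [102.7702 107.7918] 1.6965264081954956 z 0.04909239545746846
scene lid 193 [ 538.4958 -249.9561] [60.5778 58.8203] 52.880882263183594 z 0.08136944105058397
scene cap 2024 [609.5998 297.0839] [123.2565 139.8096] 44.01791763305664 z 0.16142502949938337
scene tumbler1 251 [360.8287 317.7532] [50.8727 51.9074] 74.04946899414062 z 0.09867861035104164
scene tumbler0 285 [741.4638 116.94  ] [51.7566 51.8396] 24.8591251373291 z 0.09933196535899413
scene can 346 [786.0075  -0.5189] [61.1709 56.8063] 59.611942291259766 z 0.11456037821740617
scene napkin 2329 [477.6156 470.1713] [119.8054 121.9849] 84.72235870361328 z 0.06891491798993232
orange 1133 (np.float64(375.7034421888791), np.float64(258.4448367166814)) [0.5997 0.296  0.1614]
side stand 898 [523.3224 -15.5576] [122.5939 121.0376] 1.290682315826416 z 0.025782807818642395
side board 3189 [ 554.4545 -227.8832] [224.9283 348.8638] 4.944575309753418 z 0.02733835246866967
side rim 312 [ 536.7667 -246.7048] [107.2157 102.4493] 3.443578004837036 z 0.05033333579887278
side lid 275 [ 538.3809 -250.172 ] [62.0207 59.6343] 36.40489959716797 z 0.08367414431136755
side cap 713 [609.4134 296.674 ] [130.4444 140.4749] 44.3944091796875 z 0.1639395835223656
side tumbler1 151 [359.6247 313.542 ] [55.8907 52.2562] 18.00544548034668 z 0.10091280340810505
side tumbler0 133 [695.7436 158.5764] [ 53.347 181.509] 43.14098358154297 z 0.10171425738144224
side can 170 [785.4028  -0.6425] [63.7531 61.2494] 48.81980895996094 z 0.11622839501050886
side napkin 642 [477.7238 469.7148] [129.1717 121.0641] 85.17448425292969 z 0.07182046079889715
orange 469 (np.float64(162.91684434968016), np.float64(101.31982942430703)) [0.5    0.829  0.2021]
```

The scene view shows the tray with the jar on the board at about px (278,158). The marble stand is at (323,205), and the light, with its orange lip mark, is at (375,250). The two small brown trays at (237,144) and (318,140) are decoys. The side view agrees: tray (364,280), stand (309,243), light (268,170).

The moves only let me turn about tool z, so I'll find out how the tool's tilt behaves at the edge of reach.

```bash
cat > st.py <<'E'
from h import *
np.set_printoptions(precision=4,suppress=True)
s=ctrl.get_state(); M=R.from_quat(s["tcp_rot"]).as_matrix()
print(s["time"],"q",np.array(s["qpos"]),"p",np.array(s["eef_pos"]),"F",np.array(s["contact_force"]),"\nx",M[:,0],"y",M[:,1],"z",M[:,2])
E
python3 st.py; python3 -m inch '[[0.5,0,0,-0.04,0],[0.5,0,0,-0.08,0],[0.5,0,0,-0.12,0],[0.5,0,0,-0.16,0],[0.5,0,0,-0.2,0]]'
python3 st.py
python3 - <<'E'
import numpy as np
d=np.load("side0.npz");w=d["w"]
for (u,v) in [(130,120),(240,140),(165,90),(60,150)]: print(u,v,w[v,u])
E
```

```text
2.7 q [ 1.165   0.2863  1.5767 -0.      1.2786 -0.15  ] p [0.1708 0.653  0.2313] F [ 0.5074 -0.4909 -0.4519] 
x [-0.9675  0.253  -0.    ] y [0.253  0.9675 0.    ] z [ 0.  0. -1.]
time: 3.12
eef_pos: [0.1706, 0.6527, 0.4335]
tcp_rot: [0.128, 0.992, 0.0, 0.0]
contact_force: [0.7, -0.1, 0.4]
opening: 0.499
finger_force: 0.0
3.1167 q [ 1.1651  0.2142  1.3039 -0.      1.6232 -0.15  ] p [0.1706 0.6527 0.4335] F [ 0.7064 -0.1287  0.3681] 
x [-0.9675  0.2529 -0.0001] y [0.2529 0.9675 0.0003] z [ 0.0001  0.0003 -1.    ]
130 120 [0.35416407 0.82338034 0.17842755]
240 140 [0.6645398  0.5500146  0.07229545]
165 90 [0.54652758 0.87611274 0.2085116 ]
60 150 [-0.02426423  0.09776243  0.64929338]
```

```bash
python3 -m inch '[[0.5,0,0,-0.04,0],[0.5,0,0,-0.08,0],[0.5,0,0,-0.12,0],[0.5,0,0,-0.16,0],[0.5,0,0,-0.2,0]]' >/dev/null; python3 st.py;  python3 -m inch '[[0.5,0,0,-0.04,0],[0.5,0,0,-0.08,0],[0.5,0,0,-0.12,0],[0.5,0,0,-0.16,0],[0.5,0,0,-0.2,0]]'>/dev/null; python3 st.py
```

```text
3.5333 q [ 1.1651  0.3175  0.8198  0.      2.0036 -0.15  ] p [0.1704 0.6524 0.6336] F [0.5271 1.4183 2.0314] 
x [-0.9675  0.253  -0.0001] y [0.253  0.9675 0.0007] z [ 0.0003  0.0007 -1.    ]
3.95 q [ 1.1569  0.5484  0.2176  0.0034  2.3751 -0.1554] p [0.1656 0.6293 0.7674] F [ 0.7753  2.612  -1.1858] 
x [-0.9674  0.2533  0.0023] y [0.2533 0.9674 0.001 ] z [-0.0019  0.0015 -1.    ]
```

```bash
python3 -m inch '[[0.5,0,0.04,0,0],[0.5,0,0.08,0,0],[0.5,0,0.12,0,0],[0.5,0,0.16,0,0],[0.5,0,0.2,0,0]]' >/dev/null; python3 st.py;  python3 -m inch '[[0.5,0,0.04,0,0],[0.5,0,0.08,0,0],[0.5,0,0.12,0,0],[0.5,0,0.16,0,0],[0.5,0,0.2,0,0]]'>/dev/null; python3 st.py
```

```text
4.3667 q [ 1.1736  0.641   0.2103  0.0059  2.2575 -0.1375] p [0.1834 0.7009 0.708 ] F [ 0.6034 -0.3     0.2337] 
x [-0.9675  0.2531 -0.0001] y [0.2529 0.9669 0.0331] z [ 0.0084  0.032  -0.9995]
4.7833 q [ 1.1841  0.724   0.21    0.0083  2.1545 -0.1262] p [0.1988 0.7603 0.6471] F [-0.1593 -0.0465 -0.255 ] 
x [-0.9675  0.253  -0.0001] y [0.2527 0.9661 0.0535] z [ 0.0136  0.0517 -0.9986]
```

```bash
python3 -m inch '[[0.5,0,-0.04,0.02,0],[0.5,0,-0.08,0.04,0],[0.5,0,-0.12,0.06,0]]' >/dev/null; python3 st.py
```

```text
5.0333 q [ 1.1711  0.3948  0.7655  0.0081  1.9305 -0.1407] p [0.184  0.6997 0.6098] F [-0.0459  1.0545  1.0098] 
x [-0.9674  0.2532  0.0003] y [0.2529 0.9661 0.0513] z [ 0.0128  0.0497 -0.9987]
```

Pushing past the edge of reach gains tilt, and the tilt stays when the arm moves back. That gives me a way to reach the switch later. Next is the tray.

```bash
python3 -m inch '[[0.3,-0.17,-0.1,0.04,35],[0.3,-0.17,-0.1,0.04,35],[0.3,-0.17,-0.1,0.04,35],[0.3,-0.17,-0.1,0.04,35],[0.3,-0.17,-0.1,0.04,35]]' >/dev/null; python3 st.py
```

```text
5.45 q [0.8797 0.1567 1.1317 0.0223 1.8032 0.188 ] p [0.3242 0.5587 0.5687] F [0.047  0.6812 0.9313] 
x [-0.6425  0.7657  0.0304] y [0.7661 0.6411 0.0451] z [ 0.015   0.0522 -0.9985]
```

Run:
```python
from h import *
np.set_printoptions(precision=4,suppress=True)
from scipy.optimize import minimize
for n in("scene","side"):
    d=np.load(f"{n}0.npz"); w=d["w"]; px=d["px"].astype(int); x,y,z=np.moveaxis(w,-1,0)
    # orange mark on the lip & cap corners
    m=(px[...,0]>190)&(px[...,1]<140)&(px[...,2]<60)&(px[...,0]-px[...,1]>90)&(z>.1)&(z<.2)&(x>.45)&(x<.75)&(y>.15)&(y<.4)
    print(n,"mark",m.sum(),w[m].mean(0) if m.any() else "")
    m=(px[...,1]>px[...,0]+40)&(z>.165)&(x>.5)&(x<.75)&(y>.2)&(y<.4); print("dome",w[m].mean(0))
    m=(x>.45)&(x<.8)&(y>.15)&(y<.45)&(z>.158)&(z<.168)
    P=(w[m][:,:2]*1000).astype(np.float32); print(cv2.boxPoints(cv2.minAreaRect(P)))
    # exclude decoy tray: saturated light wood
    m=(x>.4)&(x<.7)&(y>-.4)&(y<-.06)&(z>.019)&(z<.031)&(px[...,0]>140)&(px[...,0]-px[...,2]>40)
    P=(w[m][:,:2]*1000).astype(np.float32); print("board",cv2.minAreaRect(P));
```

```text
scene mark 82 [0.5731 0.2626 0.1623]
dome [0.6312 0.3175 0.2056]
[[516.6987 304.5394]
 [613.7878 204.0318]
 [702.4387 289.6674]
 [605.3496 390.175 ]]
board ((552.0567626953125, -208.9241943359375), (223.78024291992188, 242.62350463867188), 5.343168258666992)
side mark 46 [0.5777 0.2665 0.1648]
dome [0.6159 0.3017 0.2119]
[[513.6695 301.2283]
 [611.9288 200.8853]
 [705.1274 292.1484]
 [606.8681 392.4915]]
board ((554.9417114257812, -233.51451110839844), (224.9283447265625, 334.2415771484375), 4.944575309753418)
```

```bash
python3 -m inch '[[0.3,-0.2,-0.02,0.04,35],[0.3,-0.2,-0.02,0.04,35],[0.3,-0.2,-0.02,0.04,35],[0.3,-0.2,-0.02,0.04,35],[0.3,-0.2,-0.02,0.04,35]]' >/dev/null; python3 st.py
```

```text
5.8667 q [0.5467 0.0095 1.372  0.0369 1.7197 0.4659] p [0.4386 0.3957 0.5218] F [1.3462 0.2772 0.3247] 
x [-0.0872  0.9949  0.0505] y [0.9961 0.0863 0.0198] z [ 0.0153  0.0521 -0.9985]
```

```bash
python3 -m inch '[[0.3,-0.2,0.02,0.02,2],[0.3,-0.2,0.02,0.02,2],[0.3,-0.2,0.02,0.02,2],[0.3,-0.2,0.02,0.02,2],[0.3,-0.2,0.02,0.02,2]]' >/dev/null;  python3 -m inch '[[0.3,-0.2,0.02,0.02,0],[0.3,-0.2,0.02,0.02,0],[0.3,-0.2,0.02,0.02,0],[0.3,-0.2,0.02,0.02,0],[0.3,-0.2,0.02,0.02,0]]' >/dev/null; python3 -m inch '[[0.3,-0.13,0.01,0.02,0],[0.3,-0.13,0.01,0.02,0],[0.3,-0.13,0.01,0.02,0],[0.3,-0.13,0.01,0.02,0]]' >/dev/null; python3 st.py
python3 - <<'E'
from h import *
p=shot("wrist"); save(p,"pics/w1.png"); np.savez("w1.npz",w=cloud(p),px=p["pixels"])
E
```

```text
7.0333 q [-0.4508 -0.0906  1.6237  0.0497  1.6201 -0.5009] p [ 0.5263 -0.1289  0.4335] F [-0.81    0.438  -1.1287] 
x [-0.0525  0.9974  0.0491] y [0.9986 0.0519 0.0137] z [ 0.0111  0.0498 -0.9987]
```

View pics/w1.png

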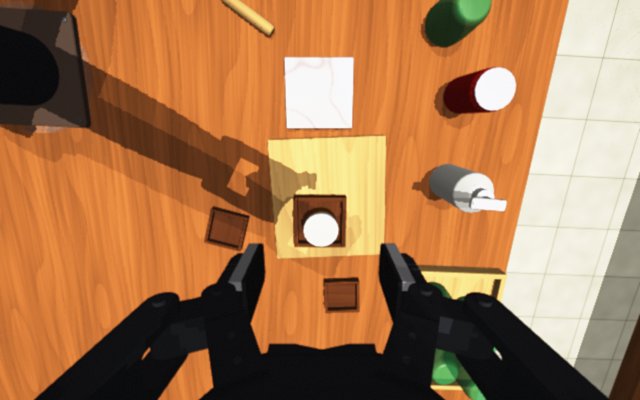

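The wrist view, with up as world +y, shows the tray at px (320,220), the stand at (320,92) and the board at (327,197). The decoys are at (228,228) and (341,294).

```bash
cat > m.py <<'E'
from h import *
import sys
np.set_printoptions(precision=4,suppress=True)
def rect(P,name):
    c,s,a=cv2.minAreaRect((P*1000).astype(np.float32)); print(name,len(P),np.round(c,1),np.round(s,1),round(a,2))
def meas(w,px,tr=(.42,.65,-.36,-.16)):
    px=px.astype(int); x,y,z=np.moveaxis(w,-1,0); sat=px.max(-1)-px.min(-1); v=px.max(-1)
    rect(w[(x>.4)&(x<.66)&(y>-.09)&(y<.08)&(z>.016)&(z<.032)&(sat<45)&(v>110)][:,:2],"stand")
    rect(w[(x>.4)&(x<.7)&(y>-.36)&(y<-.06)&(z>.018)&(z<.032)&(v>120)&(sat>40)][:,:2],"board")
    b=(x>tr[0])&(x<tr[1])&(y>tr[2])&(y<tr[3])
    rect(w[b&(z>.041)&(z<.056)][:,:2],"rim"); rect(w[b&(z>.072)&(z<.092)][:,:2],"lid")
    print("z rim",np.nanmedian(z[b&(z>.041)&(z<.056)]),"stand z",np.nanmedian(z[(x>.5)&(x<.55)&(y>-.04)&(y<.01)]))
if __name__=="__main__":
    d=np.load("w1.npz"); meas(d["w"],d["px"])
E
python3 m.py
```

```text
stand 4739 [520.5 -13.8] [119.5 120.2] 2.96
board 10767 [ 548.4 -199.3] [220.2 259.1] 5.17
rim 929 [ 533.3 -246.2] [99.9 98.7] 2.51
lid 915 [ 535.3 -249.3] [60.8 60.7] 47.17
z rim 0.05022586229722514 stand z 0.024570939156399962
```

```bash
python3 -m inch '[[0.3,-0.214,0,0.27,0],[0.3,-0.214,0,0.27,0],[0.3,-0.214,0,0.27,0],[0.3,-0.214,0,0.27,0],[0.3,-0.214,0,0.27,0]]' >/dev/null;  python3 st.py
```

```text
7.5 q [-0.62    0.0785  1.7516  0.0517  1.3278 -0.6927] p [ 0.537  -0.244   0.2663] F [ 0.3509 -0.9122 -0.0804] 
x [-0.0602  0.997   0.049 ] y [0.9981 0.0594 0.0191] z [ 0.0162  0.05   -0.9986]
```

```bash
python3 -m inch '[[0.3,-0.092,-0.005,0.11,0.4],[0.3,-0.092,-0.005,0.11,0.4],[0.3,-0.092,-0.005,0.11,0.4],[0.3,-0.092,-0.005,0.11,0.4]]' >/dev/null;  python3 st.py
```

```text
7.8333 q [-0.7313  0.2799  1.7452  0.0514  1.1458 -0.8039] p [ 0.5371 -0.3307  0.1474] F [-0.9803  0.8922 -0.102 ] 
x [-0.0509  0.9973  0.0535] y [0.9987 0.0503 0.0125] z [ 0.0098  0.0541 -0.9985]
```

```bash
python3 -m inch '[[0.3,-0.002,0,0.04,0],[0.3,-0.004,0,0.08,0],[0.3,-0.006,0,0.117,0],[0.3,-0.006,0,0.117,0]]';  python3 st.py
python3 - <<'E'
from h import *
from m import rect
p=shot("wrist"); save(p,"pics/w2.png"); w=cloud(p); np.savez("w2.npz",w=w,px=p["pixels"])
p=shot("side"); cv2.imwrite("pics/s2.png",cv2.resize(p["pixels"][210:330,270:450,::-1],None,fx=4,fy=4))
w=cloud(p); x,y,z=np.moveaxis(w,-1,0)
b=(x>.46)&(x<.62)&(y>-.36)&(y<-.318)&(z>.03)&(z<.09)
print("finger pts",w[b][z[b].argsort()[:12]])
E
```

```text
time: 8.17
eef_pos: [0.5361, -0.3255, 0.0263]
tcp_rot: [0.688, 0.725, 0.023, -0.02]
contact_force: [-1.7, 1.2, -1.7]
opening: 0.698
finger_force: 0.0
8.1667 q [-0.7264  0.4353  1.7946  0.0584  0.9518 -0.8132] p [ 0.5361 -0.3255  0.0263] F [-1.738   1.2485 -1.7465] 
x [-0.052   0.9968  0.0614] y [0.9986 0.0518 0.0055] z [ 0.0023  0.0616 -0.9981]
finger pts [[ 0.5393 -0.3269  0.03  ]
 [ 0.5012 -0.3201  0.0301]
 [ 0.482  -0.3211  0.0302]
 [ 0.4816 -0.3255  0.0302]
 [ 0.5072 -0.3307  0.0302]
 [ 0.5698 -0.3209  0.0302]
 [ 0.4716 -0.3303  0.0303]
 [ 0.5419 -0.3246  0.0304]
 [ 0.5032 -0.3222  0.0304]
 [ 0.4962 -0.3204  0.0304]
 [ 0.4667 -0.3307  0.0307]
 [ 0.489  -0.3188  0.0308]]
```

View pics/w2.png

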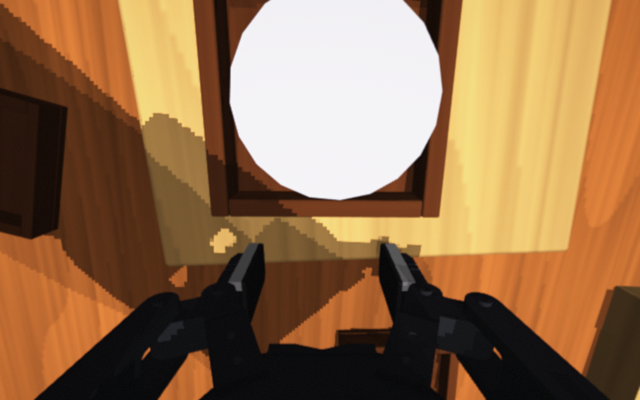

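```bash
python3 -m inch '[[0.3,0.007,0,0,0],[0.3,0.013,0,-0.001,0],[0.3,0.018,0,-0.001,0],[0.3,0.022,0,-0.001,0],[0.3,0.026,0,-0.001,0]]' | grep -E 'eef|force';  python3 -m inch '[[0.3,0.005,0,0,0],[0.3,0.01,0,0.001,0],[0.3,0.015,0,0.001,0],[0.3,0.02,0,0.001,0],[0.3,0.025,0,0.001,0]]' | grep -E 'eef|force'; python3 st.py
```

```text
eef_pos: [0.5399, -0.3054, 0.039]
contact_force: [-0.2, -3.6, 1.7]
finger_force: 1.5
eef_pos: [0.5375, -0.2797, 0.0373]
contact_force: [1.4, -3.9, 2.8]
finger_force: 1.8
9.1 q [-0.6673  0.3706  1.8595  0.0602  0.9327 -0.755 ] p [ 0.5375 -0.2797  0.0373] F [ 1.4255 -3.9084  2.7548] 
x [-0.0516  0.9974  0.0497] y [0.9986 0.0509 0.0165] z [ 0.014   0.0505 -0.9986]
```

```bash
python3 -m inch '[[0.3,0.005,0,0.002,0],[0.3,0.01,0,0.004,0],[0.3,0.015,0,0.006,0],[0.3,0.02,0,0.008,0],[0.3,0.025,0,0.009,0]]' | grep -E 'eef|force';  python3 -m inch '[[0.3,0.005,0,0,0],[0.3,0.01,0,0.001,0],[0.3,0.015,0,0.001,0],[0.3,0.02,0,0.001,0],[0.3,0.025,0,0.001,0]]' | grep -E 'eef|force'; python3 st.py
python3 - <<'E'
from h import *; from m import *
p=shot("scene"); meas(cloud(p),p["pixels"],(.42,.65,-.33,-.08))
E
```

```text
eef_pos: [0.5358, -0.2536, 0.0287]
contact_force: [-0.4, -3.6, 1.3]
finger_force: 1.8
eef_pos: [0.5341, -0.2279, 0.0287]
contact_force: [-0.6, -2.2, -1.3]
finger_force: 0.8
9.9333 q [-0.6     0.3372  1.9247  0.0642  0.9012 -0.6917] p [ 0.5341 -0.2279  0.0287] F [-0.6486 -2.2107 -1.2663] 
x [-0.0516  0.9973  0.0524] y [0.9986 0.0509 0.0143] z [ 0.0116  0.0531 -0.9985]
stand 1227 [524.  -14.3] [122.7 125.7] 2.87
board 2041 [ 551.4 -200. ] [222.3 265.8] 4.73
rim 361 [ 531.5 -178.9] [101.9 126.3] 2.6
lid 356 [ 534.8 -190.1] [123.4 103.2] 1.77
z rim 0.04838664604150544 stand z 0.0235168973603892
```

```bash
for i in 1; do python3 -m inch '[[0.3,0.006,0,0,0],[0.3,0.012,0,0.001,0],[0.3,0.018,0,0.001,0],[0.3,0.024,0,0.001,0],[0.3,0.03,0,0.002,0]]' | grep -E 'eef|contact';  python3 -m inch '[[0.3,0.006,0,0,0],[0.3,0.012,0,0.001,0],[0.3,0.018,0,0.001,0],[0.3,0.024,0,0.001,0],[0.3,0.03,0,0.002,0]]' | grep -E 'eef|contact'; done; python3 st.py
python3 - <<'E'
from h import *; from m import *
for n in("scene","wrist"):
    p=shot(n); meas(cloud(p),p["pixels"],(.42,.65,-.155,-.0))
save(p,"pics/w3.png")
E
```

```text
eef_pos: [0.5336, -0.199, 0.0294]
contact_force: [0.3, -4.5, 3.1]
eef_pos: [0.532, -0.1689, 0.0288]
contact_force: [-0.1, -3.3, 2.4]
10.8167 q [-0.5124  0.2911  1.9851  0.0662  0.8792 -0.6066] p [ 0.532  -0.1689  0.0288] F [-0.1195 -3.2704  2.376 ] 
x [-0.052   0.9974  0.0499] y [0.9986 0.0512 0.0164] z [ 0.0138  0.0507 -0.9986]
stand 1158 [524.  -13.2] [124.9 120.7] 1.94
board 1895 [ 552.4 -209.2] [221.5 244.3] 5.18
rim 329 [ 528.6 -105.6] [103.1  99.5] 2.09
lid 268 [ 531.  -112.1] [65.5 60.4] 55.17
z rim 0.04824470847170026 stand z 0.023341923088032235
stand 2327 [524.2 -68.2] [119.6  45.2] 3.11
board 43127 [ 545.3 -169.8] [223.3 201.8] 3.11
rim 19312 [ 525.9 -107.4] [100.3 100.1] 3.0
lid 30498 [ 537.5 -126.9] [ 61.8 100.6] 30.24
z rim 0.050234060272918865 stand z nan
  return np.nanmean(a, axis, out=out, keepdims=keepdims)
```

```bash
python3 -m inch '[[0.3,0.006,0,0,0],[0.3,0.012,0,0.001,0],[0.3,0.018,0,0.001,0],[0.3,0.024,0,0.001,0],[0.3,0.03,0,0.002,0]]' | grep -E 'eef|contact';  python3 -m inch '[[0.3,0.006,0,0,0],[0.3,0.012,0,0.001,0],[0.3,0.018,0,0.001,0],[0.3,0.024,0,0.001,0],[0.3,0.03,0,0.002,0]]' | grep -E 'eef|contact'; python3 st.py
python3 - <<'E'
from h import *; from m import *
p=shot("scene"); meas(cloud(p),p["pixels"],(.42,.65,-.097,.08))
E
```

```text
eef_pos: [0.5306, -0.139, 0.0285]
contact_force: [0.5, -4.5, 1.8]
eef_pos: [0.5284, -0.1084, 0.0274]
contact_force: [0.3, -2.6, 2.4]
11.75 q [-0.4152  0.2563  2.0334  0.0688  0.8623 -0.5119] p [ 0.5284 -0.1084  0.0274] F [ 0.2571 -2.6375  2.4269] 
x [-0.052   0.9974  0.0507] y [0.9986 0.0513 0.0153] z [ 0.0127  0.0515 -0.9986]
stand 657 [523.7 -11.9] [122.8 119.8] 1.81
board 2281 [ 553.  -208.5] [221.2 244.6] 4.52
rim 334 [525.3 -47. ] [101.9 102.4] 2.98
lid 284 [536.3 -67.8] [63.5 99.5] 27.96
z rim 0.04731435480463586 stand z 0.04665097885692826
```

```bash
python3 -m inch '[[0.3,0.006,0,0,0],[0.3,0.012,0,0,0],[0.3,0.018,0,0,0],[0.3,0.024,0,0,0],[0.3,0.028,0,0.001,0]]' | grep -E 'eef|contact';  python3 -m inch '[[0.3,0.002,0,0,0],[0.3,0.003,0,0,0],[0.3,0.003,0,0,0]]' | grep -E 'eef|contact'; python3 st.py
python3 - <<'E'
from h import *; from m import *
for n in("scene","side"):
    p=shot(n); meas(cloud(p),p["pixels"],(.42,.65,-.063,.08))
cv2.imwrite("pics/s4.png",cv2.resize(p["pixels"][190:310,230:410,::-1],None,fx=4,fy=4))
E
```

```text
eef_pos: [0.5275, -0.0808, 0.0283]
contact_force: [-0.0, -4.0, 2.0]
eef_pos: [0.5273, -0.0779, 0.0283]
contact_force: [0.3, -0.7, 0.0]
12.4667 q [-0.3625  0.2406  2.051   0.0705  0.8568 -0.4602] p [ 0.5273 -0.0779  0.0283] F [ 0.3154 -0.6956  0.0215] 
x [-0.0516  0.9974  0.051 ] y [0.9986 0.0508 0.0163] z [ 0.0136  0.0518 -0.9986]
stand 391 [523.6 -13.3] [124.5 122.8] 3.54
board 2521 [ 552.6 -210.1] [222.4 245.4] 5.46
rim 338 [525.  -15.7] [100.9  98. ] 3.09
lid 286 [525.7 -20.9] [63.7 58.6] 54.79
z rim 0.04662812909100483 stand z 0.2776185346349299
stand 201 [513.8 -14.1] [102.7 123.4] 3.11
board 4117 [ 552.9 -208.5] [224.8 241.6] 5.57
rim 154 [521.  -13.2] [99.3 97.2] 0.58
lid 162 [520.6 -14.9] [63.5 43.8] 60.72
z rim 0.04867787069875351 stand z 0.08211128955045244
```

View pics/s4.png

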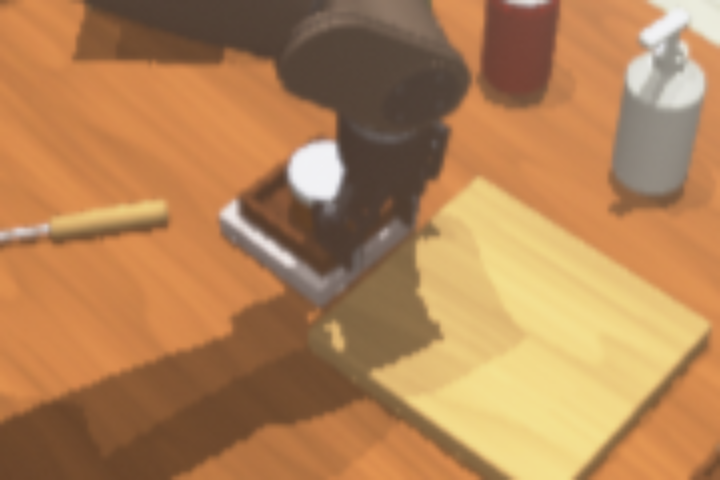

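```bash
python3 -m inch '[[0.3,-0.015,0,-0.002,0],[0.3,-0.035,0,-0.004,0],[0.3,-0.06,0,-0.006,0],[0.3,-0.07,0,-0.03,0],[0.3,-0.07,0,-0.07,0]]' | grep -E 'eef|contact';  python3 -m inch '[[0.3,0,0,-0.2,0],[0.3,0,0,-0.2,0],[0.3,0,0,-0.2,0],[0.3,0,0,-0.2,0],[0.3,0,0,-0.2,0]]' | grep -E 'eef|contact'; python3 st.py
python3 - <<'E'
from h import *; from m import *
for n in("wrist","side","scene"):
    p=shot(n); meas(cloud(p),p["pixels"],(.42,.65,-.085,.08))
    if n=="wrist": save(p,"pics/w5.png")
E
```

```text
eef_pos: [0.5264, -0.1518, 0.0904]
contact_force: [-0.2, 0.6, 0.3]
eef_pos: [0.5273, -0.1619, 0.2979]
contact_force: [0.6, -0.3, -0.4]
13.4 q [-0.5059 -0.0318  1.8067  0.0534  1.3775 -0.5676] p [ 0.5273 -0.1619  0.2979] F [ 0.638  -0.3284 -0.4   ] 
x [-0.0515  0.9974  0.05  ] y [0.9985 0.0506 0.0188] z [ 0.0162  0.0509 -0.9986]
stand 2027 [520.8 -14.2] [120.1 119.7] 3.08
board 22593 [ 549.  -201.7] [220.6 254.2] 5.55
rim 2363 [521.7 -17.6] [100.2 100.3] 2.86
lid 2565 [523.7 -21.6] [61.2 61. ] 84.1
z rim 0.04834218324470263 stand z 0.08050408345762872
stand 252 [523.2 -15.9] [120.5 120.5] 2.57
board 4096 [ 552.6 -199.3] [225.9 260.9] 5.4
rim 298 [524.5 -17.7] [104.6 103.3] 1.3
lid 240 [527.7 -21. ] [64.3 59.3] 18.09
z rim 0.0488708214318726 stand z 0.08129193501887844
stand 375 [523.8 -13. ] [122.5 121.1] 2.32
board 3369 [ 552.8 -209.4] [221.7 244.6] 5.16
rim 333 [524.5 -17.3] [102.8 104.1] 2.15
lid 284 [526.  -20.6] [64.  58.5] 55.33
z rim 0.046783906707192346 stand z 0.07634736564169176
```

View pics/w5.png

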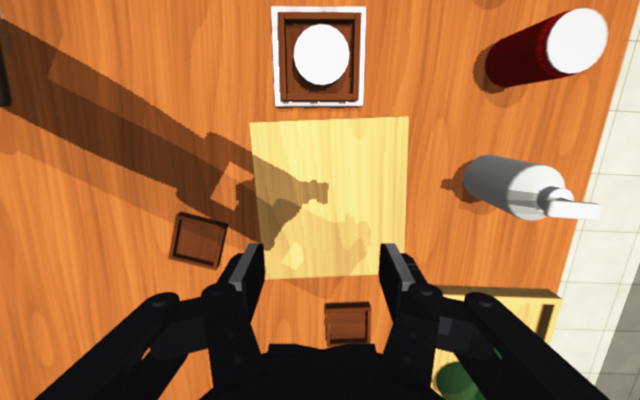

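The wrist view shows the tray with the jar upright at px (321,55). White marble is visible on all four sides of it, so the tray is well inside the stand. Next I'll go and gain tilt at azimuth 44°, facing the light's heading.

```bash
python3 -m inch '[[1,0.18,-0.012,-0.09,0],[1,0.18,-0.012,-0.09,0],[1,0.18,-0.012,-0.09,0],[1,0.18,-0.012,-0.09,0],[1,0.18,-0.012,-0.09,0]]' | grep -E 'eef';  python3 -m inch '[[1,0.18,-0.012,-0.09,0],[1,0.18,-0.012,-0.09,0],[1,0.18,-0.012,-0.09,0],[1,0.18,-0.012,-0.09,0],[1,0.18,-0.012,-0.09,0]]' | grep -E 'eef'; python3 -m inch '[[1,0.18,-0.012,-0.09,35],[1,0.18,-0.012,-0.09,35],[1,0.18,-0.012,-0.09,35],[1,0.18,-0.012,-0.09,35],[1,0.18,-0.012,-0.09,35]]' | grep -E 'eef'; python3 st.py
```

```text
eef_pos: [0.5036, 0.0147, 0.3922]
eef_pos: [0.4812, 0.1891, 0.491]
eef_pos: [0.4598, 0.359, 0.5866]
14.8 q [0.4717 0.0291 1.2364 0.0417 1.8453 1.0296] p [0.4598 0.359  0.5866] F [ 1.0989 -0.1983  0.2466] 
x [0.5191 0.8534 0.047 ] y [ 0.8547 -0.5188 -0.0181] z [ 0.009   0.0496 -0.9987]
```

```bash
python3 -m inch '[[1,0.126,-0.146,-0.06,14.5],[1,0.126,-0.146,-0.06,14.5],[1,0.126,-0.146,-0.06,14.5],[1,0.126,-0.146,-0.06,14.5],[1,0.126,-0.146,-0.06,14.5]]' | grep -E 'eef'; python3 st.py;  python3 -m inch '[[1,0.5,0,0,0],[1,0.5,0,0,0],[1,0.5,0,0,0],[1,0.5,0,0,0],[1,0.5,0,0,0]]' | grep -E 'eef'; python3 st.py
```

```text
eef_pos: [0.3981, 0.5394, 0.6548]
15.2167 q [0.7734 0.3014 0.8002 0.0309 1.9988 1.5793] p [0.3981 0.5394 0.6548] F [ 0.5839 -0.3717  0.6188] 
x [0.7119 0.701  0.0411] y [ 0.7022 -0.7115 -0.0279] z [ 0.0097  0.0487 -0.9988]
eef_pos: [0.5061, 0.6345, 0.6133]
15.6333 q [0.7633 0.7625 0.2179 0.0362 2.1156 1.5759] p [0.5061 0.6345 0.6133] F [ 0.5031  2.0841 -1.6815] 
x [0.7124 0.7003 0.0456] y [ 0.7017 -0.7118 -0.0303] z [ 0.0113  0.0536 -0.9985]
```

```bash
python3 -m inch '[[1,0.8,0,-0.4,0],[1,0.8,0,-0.4,0],[1,0.8,0,-0.4,0],[1,0.8,0,-0.4,0],[1,0.8,0,-0.4,0]]' >/dev/null; python3 st.py;  python3 -m inch '[[1,0.04,0,-0.01,0],[1,0.08,0,-0.02,0],[1,0.12,0,-0.03,0],[1,0.16,0,-0.04,0],[1,0.2,0,-0.05,0]]' >/dev/null; python3 st.py
```

```text
16.05 q [0.7414 0.7698 0.21   0.0399 2.0724 1.5557] p [0.5288 0.6328 0.6121] F [-0.0876 -0.3346  0.1735] 
x [0.711  0.6974 0.0901] y [ 0.702  -0.7115 -0.0317] z [ 0.042   0.0858 -0.9954]
16.4667 q [0.7315 0.8081 0.21   0.0431 2.0147 1.5459] p [0.5552 0.647  0.5817] F [-0.2681  0.6862  0.0875] 
x [0.71   0.6956 0.1098] y [ 0.7021 -0.7113 -0.034 ] z [ 0.0545  0.1012 -0.9934]
```

```bash
python3 -m inch '[[1,0.8,0,-0.5,0],[1,0.8,0,-0.5,0],[1,0.8,0,-0.5,0],[1,0.8,0,-0.5,0],[1,0.8,0,-0.5,0]]' >/dev/null; python3 st.py; python3 -m inch '[[1,0.8,0,-0.4,0],[1,0.8,0,-0.4,0],[1,0.8,0,-0.4,0],[1,0.8,0,-0.4,0],[1,0.8,0,-0.4,0]]' >/dev/null; python3 st.py; python3 -m inch '[[1,0.8,0,-0.3,0],[1,0.8,0,-0.3,0],[1,0.8,0,-0.3,0],[1,0.8,0,-0.3,0],[1,0.8,0,-0.3,0]]' >/dev/null; python3 st.py
```

```text
16.8833 q [0.7135 0.7973 0.2101 0.0485 2.0022 1.5311] p [0.5654 0.6374 0.5912] F [ 0.1214  0.2534 -0.5732] 
x [0.7087 0.6927 0.1336] y [ 0.702  -0.7113 -0.0357] z [ 0.0703  0.1191 -0.9904]
17.3 q [0.6998 0.8029 0.2114 0.0534 1.9745 1.5193] p [0.58   0.6362 0.5868] F [ 0.2319 -0.2721 -0.5454] 
x [0.7071 0.69   0.1549] y [ 0.7021 -0.7111 -0.0374] z [ 0.0843  0.1352 -0.9872]
17.7167 q [0.6898 0.8202 0.2114 0.0576 1.9335 1.5101] p [0.5979 0.6415 0.5736] F [-0.8618  0.1211 -0.0392] 
x [0.7048 0.6865 0.1787] y [ 0.7022 -0.7109 -0.0387] z [ 0.1005  0.1527 -0.9831]
```

```bash
python3 -m inch '[[1,0.8,-0.06,-0.45,0],[1,0.8,-0.06,-0.45,0],[1,0.8,-0.06,-0.45,0],[1,0.8,-0.06,-0.45,0],[1,0.8,-0.06,-0.45,0]]' >/dev/null; python3 st.py; python3 -m inch '[[1,0.8,-0.06,-0.42,0],[1,0.8,-0.06,-0.42,0],[1,0.8,-0.06,-0.42,0],[1,0.8,-0.06,-0.42,0],[1,0.8,-0.06,-0.42,0]]' >/dev/null; python3 -m inch '[[1,0.8,-0.06,-0.4,0],[1,0.8,-0.06,-0.4,0],[1,0.8,-0.06,-0.4,0],[1,0.8,-0.06,-0.4,0],[1,0.8,-0.06,-0.4,0]]' >/dev/null; python3 -m inch '[[1,0.8,-0.06,-0.38,0],[1,0.8,-0.06,-0.38,0],[1,0.8,-0.06,-0.38,0],[1,0.8,-0.06,-0.38,0],[1,0.8,-0.06,-0.38,0]]' >/dev/null;  python3 st.py
```

```text
18.1333 q [0.6922 0.8023 0.2102 0.0607 1.9254 1.5141] p [0.5926 0.6408 0.5902] F [0.0274 0.2024 0.8835] 
x [0.7015 0.6824 0.2054] y [ 0.7027 -0.7104 -0.0399] z [ 0.1187  0.1723 -0.9779]
19.3833 q [0.6959 0.7699 0.2109 0.0695 1.8842 1.5228] p [0.5873 0.6435 0.6204] F [-0.3437 -0.0647  0.0296] 
x [0.6913 0.6677 0.2762] y [ 0.7031 -0.7097 -0.0445] z [ 0.1663  0.2249 -0.9601]
```

```bash
python3 -m inch '[[1,0.8,-0.06,-0.33,0],[1,0.8,-0.06,-0.33,0],[1,0.8,-0.06,-0.33,0],[1,0.8,-0.06,-0.33,0],[1,0.8,-0.06,-0.33,0]]' >/dev/null; python3 -m inch '[[1,0.8,-0.06,-0.3,0],[1,0.8,-0.06,-0.3,0],[1,0.8,-0.06,-0.3,0],[1,0.8,-0.06,-0.3,0],[1,0.8,-0.06,-0.3,0]]' >/dev/null; python3 -m inch '[[1,0.8,-0.06,-0.3,0],[1,0.8,-0.06,-0.3,0],[1,0.8,-0.06,-0.3,0],[1,0.8,-0.06,-0.3,0],[1,0.8,-0.06,-0.3,0]]' >/dev/null; python3 -m inch '[[1,0.8,-0.06,-0.28,0],[1,0.8,-0.06,-0.28,0],[1,0.8,-0.06,-0.28,0],[1,0.8,-0.06,-0.28,0],[1,0.8,-0.06,-0.28,0]]' >/dev/null;  python3 st.py;  python3 -m inch '[[1,0.8,-0.06,-0.26,0],[1,0.8,-0.06,-0.26,0],[1,0.8,-0.06,-0.26,0],[1,0.8,-0.06,-0.26,0],[1,0.8,-0.06,-0.26,0]]' >/dev/null; python3 -m inch '[[1,0.8,-0.06,-0.24,0],[1,0.8,-0.06,-0.24,0],[1,0.8,-0.06,-0.24,0],[1,0.8,-0.06,-0.24,0],[1,0.8,-0.06,-0.24,0]]' >/dev/null;  python3 st.py
```

```text
21.05 q [0.7    0.7532 0.211  0.0803 1.7988 1.5308] p [0.5931 0.6569 0.6419] F [-0.3132 -0.5503 -0.2148] 
x [0.6711 0.641  0.3725] y [ 0.7045 -0.7079 -0.0511] z [ 0.2309  0.2967 -0.9266]
21.8833 q [0.7005 0.7436 0.2109 0.0861 1.7565 1.5332] p [0.5961 0.6621 0.6546] F [ 0.9564  0.5439 -0.6001] 
x [0.6582 0.6246 0.4203] y [ 0.7054 -0.7067 -0.0545] z [ 0.263   0.3323 -0.9058]
```

```bash
python3 -m inch '[[1,0.8,-0.03,-0.2,0],[1,0.8,-0.03,-0.2,0],[1,0.8,-0.03,-0.2,0],[1,0.8,-0.03,-0.2,0],[1,0.8,-0.03,-0.2,0]]' >/dev/null; python3 -m inch '[[1,0.8,-0.03,-0.18,0],[1,0.8,-0.03,-0.18,0],[1,0.8,-0.03,-0.18,0],[1,0.8,-0.03,-0.18,0],[1,0.8,-0.03,-0.18,0]]' >/dev/null; python3 -m inch '[[1,0.8,-0.03,-0.16,0],[1,0.8,-0.03,-0.16,0],[1,0.8,-0.03,-0.16,0],[1,0.8,-0.03,-0.16,0],[1,0.8,-0.03,-0.16,0]]' >/dev/null; python3 -m inch '[[1,0.8,-0.03,-0.14,0],[1,0.8,-0.03,-0.14,0],[1,0.8,-0.03,-0.14,0],[1,0.8,-0.03,-0.14,0],[1,0.8,-0.03,-0.14,0]]' >/dev/null;  python3 -m inch '[[1,0.8,-0.03,-0.12,0],[1,0.8,-0.03,-0.12,0],[1,0.8,-0.03,-0.12,0],[1,0.8,-0.03,-0.12,0],[1,0.8,-0.03,-0.12,0]]' >/dev/null;  python3 st.py
```

```text
23.9667 q [0.6743 0.7399 0.211  0.1127 1.6301 1.514 ] p [0.629  0.6678 0.6735] F [ 0.1887 -0.447   0.0341] 
x [0.618  0.5748 0.5364] y [ 0.7077 -0.7039 -0.0612] z [ 0.3424  0.4174 -0.8418]
```

```bash
python3 -m inch '[[1,-0.181,0.084,0.017,0],[1,-0.181,0.084,0.017,0],[1,-0.181,0.084,0.017,0],[1,-0.181,0.084,0.017,0],[1,-0.181,0.084,0.017,0]]' | grep eef; python3 -m inch '[[1,-0.181,0.084,0.017,0],[1,-0.181,0.084,0.017,0],[1,-0.181,0.084,0.017,0],[1,-0.181,0.084,0.017,0],[1,-0.181,0.084,0.017,0]]' | grep eef; python3 -m inch '[[1,-0.181,0.084,0.017,0],[1,-0.181,0.084,0.017,0],[1,-0.181,0.084,0.017,0],[1,-0.181,0.084,0.017,0],[1,-0.181,0.084,0.017,0]]' | grep eef; python3 st.py
python3 - <<'E'
from h import *
p=shot("wrist"); save(p,"pics/w6.png"); w=cloud(p); np.savez("w6.npz",w=w,px=p["pixels"])
E
```

```text
eef_pos: [0.591, 0.5409, 0.5794]
eef_pos: [0.5442, 0.384, 0.4617]
eef_pos: [0.4976, 0.2284, 0.3452]
25.2167 q [ 0.0567 -0.3325  2.0496  0.4705  1.0659  0.702 ] p [0.4976 0.2284 0.3452] F [ 0.3247 -0.4725 -0.1119] 
x [0.6186 0.575  0.5355] y [ 0.7075 -0.704  -0.0613] z [ 0.3418  0.4168 -0.8423]
```

View pics/w6.png

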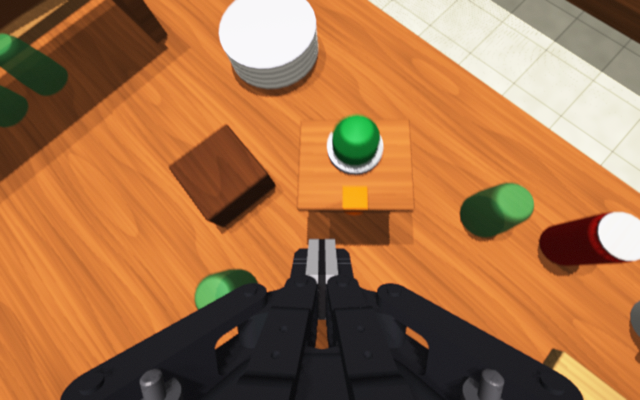

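The wrist view shows the light's cap squarely ahead, with its front edge at rows ~210. The orange mark is at (355,197), slightly to the right of the fingers at (322,260). Tumbler1 is at (225,290), to the left.

```bash
cat > lt.py <<'E'
from h import *
np.set_printoptions(precision=4,suppress=True)
d=np.load("w6.npz"); w=d["w"]; px=d["px"].astype(int); x,y,z=np.moveaxis(w,-1,0)
m=(x>.45)&(x<.8)&(y>.12)&(y<.45)&(z>.152)&(z<.172); print("cap z",np.median(z[m]))
P=(w[m][:,:2]*1000).astype(np.float32); r=cv2.minAreaRect(P); print(r); print(cv2.boxPoints(r))
m2=m&(px[...,0]>190)&(px[...,1]>90)&(px[...,1]<185)&(px[...,2]<60); print("mark",m2.sum(),w[m2].mean(0))
B=cv2.boxPoints(r)/1000; i=np.argsort(np.hypot(*B.T)) ; 
# front edge: 140-long edge nearest the robot along heading
h=np.array([np.cos(np.radians(44.2)),np.sin(np.radians(44.2))])
f=B[np.argsort(B@h)[:2]]; e=f[1]-f[0]; h=np.array([-e[1],e[0]])/np.hypot(*e); h*=np.sign(h.sum()); mid=f.mean(0)
print("front mid",mid,"heading",np.degrees(np.arctan2(h[1],h[0])),"width",np.hypot(*e))
lip=np.r_[mid,.150]; n=np.r_[-h*np.cos(np.radians(40)),-np.sin(np.radians(40))]; dn=np.r_[h*np.sin(np.radians(40)),-np.cos(np.radians(40))]
print("face centre",lip+28*.001*dn+.013*n)
s=ctrl.get_state(); M=R.from_quat(s["tcp_rot"]).as_matrix(); p=np.array(s["eef_pos"])
for sdown,hh in((.028,.09),(.02,.04),(.02,.026)):
    t=lip+sdown*dn+hh*n; print(sdown,hh,"TCP target",t,"tool shift",M.T@(t-p))
print("n in tool",M.T@n,"dn in tool",M.T@dn)
E
python3 lt.py
```

```text
cap z 0.16239207371741243
((606.6544799804688, 297.303466796875), (120.01495361328125, 140.1704864501953), 43.876808166503906)
[[514.8224 306.2313]
 [611.976  205.192 ]
 [698.4866 288.3756]
 [601.333  389.4149]]
mark 1203 [0.5861 0.2741 0.1627]
front mid [0.5634 0.2557] heading 43.876827 width 0.14017048
face centre [0.5692 0.2613 0.1202]
0.028 0.09 TCP target [0.5267 0.2204 0.0707] tool shift [-0.1247  0.043   0.2356]
0.02 0.04 TCP target [0.5506 0.2434 0.109 ] tool shift [-0.0764  0.0412  0.2207]
0.02 0.026 TCP target [0.5583 0.2508 0.118 ] tool shift [-0.0625  0.0408  0.2187]
n in tool [-0.9897  0.0267  0.1404] dn in tool [0.1418 0.0624 0.9879]
```

```bash
python3 -m inch '[[1,-0.08,0.028,0.15,0],[1,-0.08,0.028,0.15,0],[1,-0.08,0.028,0.15,0],[1,-0.08,0.028,0.15,0],[1,-0.08,0.028,0.15,0]]' | grep -E 'eef|cont'; python3 -m inch '[[1,-0.03,0.015,0.06,0],[1,-0.03,0.015,0.06,0],[1,-0.03,0.015,0.06,0],[1,-0.03,0.015,0.06,0]]' | grep -E 'eef|cont'
cat > lt2.py <<'E'
from h import *
np.set_printoptions(precision=4,suppress=True)
h=np.array([.7208,.6931]); lip=np.r_[.5634,.2557,.150]; a=np.radians(40)
n=np.r_[-h*np.cos(a),-np.sin(a)]; dn=np.r_[h*np.sin(a),-np.cos(a)]; l=np.r_[-h[1],h[0],0]
s=ctrl.get_state(); M=R.from_quat(s["tcp_rot"]).as_matrix(); p=np.array(s["eef_pos"]); d=p-lip
print(s["time"],"p",p,"s,h,lat mm",1000*np.array([d@dn,d@n,d@l]),"F",np.array(s["contact_force"]),"tilt",np.degrees(np.arccos(-M[2,2])))
for hh in (.04,.017): print(hh,"tool shift",M.T@(lip+.023*dn+hh*n-p))
E
python3 lt2.py
```

```text
eef_pos: [0.516, 0.2263, 0.1674]
contact_force: [-1.5, -0.4, -1.2]
eef_pos: [0.5334, 0.2245, 0.1093]
contact_force: [0.2, -0.7, 0.6]
26.0167 p [0.5334 0.2245 0.1093] s,h,lat mm [ 3.3591 59.3078 -1.7392] F [ 0.1705 -0.7252  0.558 ] tilt 32.64662320350942
0.04 tool shift [ 0.0217 -0.001   0.017 ]
0.017 tool shift [ 0.0445 -0.0015  0.014 ]
```

```bash
python3 -m inch '[[1,0.01,0,0.01,0],[1,0.02,-0.001,0.017,0],[1,0.022,-0.001,0.017,0],[1,0.022,-0.001,0.017,0]]' | grep -E 'eef|cont'; python3 lt2.py
python3 - <<'E'
from h import *
p=shot("side"); a=p["pixels"][130:220,210:330,::-1]; q=shot("wrist")["pixels"][130:330,200:440,::-1]
cv2.imwrite("pics/s7.png",np.hstack([cv2.resize(a,(480,360)),cv2.resize(q,(320,360))]))
E
```

```text
eef_pos: [0.5539, 0.2456, 0.1096]
contact_force: [0.6, -0.3, 0.2]
26.35 p [0.5539 0.2456 0.1096] s,h,lat mm [22.034  36.5966 -0.6496] F [ 0.5665 -0.3215  0.2456] tilt 32.87424402874083
0.04 tool shift [-0.0033 -0.0005  0.0014]
0.017 tool shift [ 0.0196 -0.001  -0.0015]
```

View pics/s7.png

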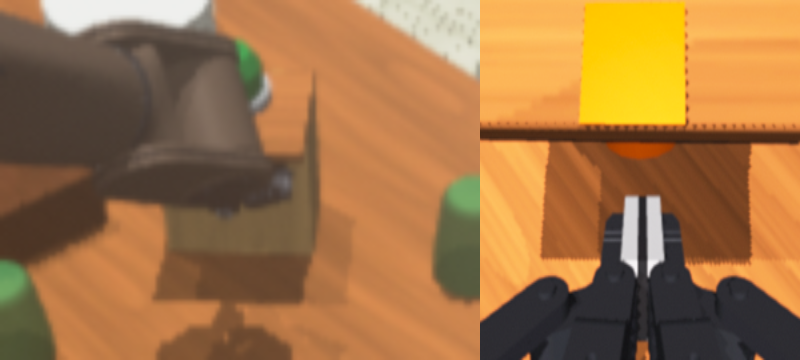

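The left crop shows the hand in front of the light. The right crop, from the wrist camera, shows the shut fingers at (642,225) lined up with the orange switch peeking out under the lip at (642,150). I'll press now.

```bash
python3 -m inch '[[1,0.004,0,0,0],[1,0.008,0,-0.001,0],[1,0.011,0,-0.001,0],[1,0.013,0,-0.001,0],[1,0.014,-0.001,-0.001,0]]' | grep -E 'eef|cont'; python3 lt2.py; python3 -m inch '[[1,0.001,0,0,0],[1,0.002,0,0,0],[1,0.003,0,0,0],[1,0.004,0,0,0]]' | grep -E 'eef|cont'; python3 lt2.py
```

```text
eef_pos: [0.5602, 0.2531, 0.1153]
contact_force: [0.4, -0.1, -0.1]
26.8667 p [0.5602 0.2531 0.1153] s,h,lat mm [23.9447 25.4861  0.3667] F [ 0.4043 -0.1492 -0.0805] tilt 32.70011177362807
0.04 tool shift [-0.0145  0.0006  0.0009]
0.017 tool shift [ 0.0083  0.0001 -0.0021]
eef_pos: [0.5613, 0.2549, 0.116]
contact_force: [-3.3, -4.8, 0.1]
27.2 p [0.5613 0.2549 0.116 ] s,h,lat mm [24.7461 23.4614  0.8866] F [-3.2595 -4.7836  0.0977] tilt 32.53469280091545
0.04 tool shift [-0.0166  0.0011  0.0004]
0.017 tool shift [ 0.0062  0.0006 -0.0026]
```

```bash
python3 -m inch '[[1,0.001,0,0,0],[1,0.002,0,0,0],[1,0.003,0,-0.001,0],[1,0.004,0,-0.001,0]]' | grep -E 'cont'; python3 lt2.py; python3 -m inch '[[1,0.001,0,0,0],[1,0.002,0,0,0],[1,0.003,0,-0.001,0]]' | grep -E 'cont'; python3 lt2.py
```

```text
contact_force: [-2.6, -2.9, -2.4]
27.5333 p [0.563  0.2568 0.1183] s,h,lat mm [24.5702 20.0611  1.0692] F [-2.5734 -2.8922 -2.4132] tilt 32.50267070886352
0.04 tool shift [-0.02    0.0014  0.001 ]
0.017 tool shift [ 0.0028  0.0009 -0.002 ]
contact_force: [-1.8, -2.7, -7.2]
27.7833 p [0.5648 0.2585 0.1211] s,h,lat mm [23.9946 16.3127  1.0587] F [-1.8217 -2.6884 -7.1883] tilt 32.53955139680344
0.04 tool shift [-0.0236  0.0015  0.0021]
0.017 tool shift [-0.0008  0.001  -0.001 ]
```

```bash
python3 -m inch '[[1,0.001,0,0,0],[1,0.002,0,0,0],[1,0.002,0,0,0]]' | grep -E 'cont'; python3 lt2.py
```

```text
contact_force: [-7.7, -8.7, -4.0]
28.0333 p [0.5649 0.2587 0.121 ] s,h,lat mm [24.2142 16.2061  1.1126] F [-7.659  -8.667  -4.0115] tilt 32.35616138030609
0.04 tool shift [-0.0237  0.0015  0.002 ]
0.017 tool shift [-0.0009  0.0011 -0.0012]
```

```bash
python3 -m inch '[[1,0.001,0,0,0],[1,0.002,0,0,0],[1,0.002,0,0,0]]' | grep -E 'cont'; python3 lt2.py; python3 -m inch '[[1,-0.008,0,0,0],[1,-0.02,0,0.002,0],[1,-0.04,0,0.004,0],[1,-0.06,0,0.005,0],[1,-0.08,0,0,0]]' | grep -E 'eef|cont';  python3 - <<'E'
from h import *
p=shot("wrist"); w=cloud(p); s=ctrl.get_state(); print(ctrl.tip_of("switch_face",p)[:2], ctrl.spot_in("switch_face",p)[:2])
save(p,"pics/w8.png"); np.savez("w8.npz",w=w,px=p["pixels"])
h=np.array([.7208,.6931]); lip=np.r_[.5634,.2557,.150]; a=np.radians(40)
n=np.r_[-h*np.cos(a),-np.sin(a)]; dn=np.r_[h*np.sin(a),-np.cos(a)]; l=np.r_[-h[1],h[0],0]
d=w-lip; S,H,L=[1000*(d@v) for v in(dn,n,l)]
px=p["pixels"].astype(int); o=(px[...,0]-px[...,2]>100)&(px[...,0]-px[...,1]>50)&(abs(L)<20)&(S>2)&(S<52)&(H>-5)&(H<25)
print(o.sum(), np.percentile(S[o],[5,50,95]) if o.any() else "", np.percentile(H[o],[5,25,50,75,95]) if o.any() else "")
E
```

```text
contact_force: [-11.6, -14.9, -2.1]
28.2833 p [0.565  0.2588 0.121 ] s,h,lat mm [24.3351 16.0786  1.16  ] F [-11.5593 -14.946   -2.0997] tilt 32.17261185299722
0.04 tool shift [-0.0239  0.0016  0.0019]
0.017 tool shift [-0.0011  0.0011 -0.0013]
eef_pos: [0.5204, 0.2149, 0.0829]
contact_force: [0.7, 0.2, -0.5]
[{'at': [319.9, 85.8], 'score': 0.85}, {'at': [592.9, 160.4], 'score': 0.73}] [{'at': [317.9, 80.6], 'score': 0.56}, {'at': [587.5, 398.7], 'score': 0.22}]
594 [12.85365798 14.91006102 21.79995821] [0.4761705  1.31836177 2.21176469 3.22772383 3.99590858]
```

View pics/w8.png

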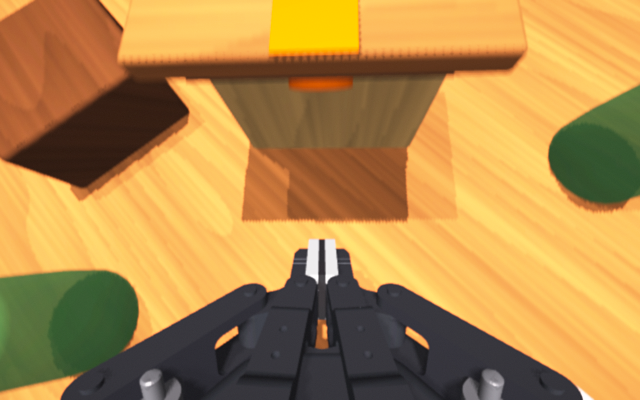

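The wrist view shows only a thin orange sliver of the switch under the lip at (320,85). It stands about 4–5 mm proud, which is fully in, and the hand is clear of everything. I'll do a last check on the tray and then hand in.

Run:
```python
from h import *; from m import *
p=shot("scene"); meas(cloud(p),p["pixels"],(.42,.65,-.085,.08))
print(ctrl.get_state()["contact_force"]); print(ctrl.sign_off())
```

```text
stand 376 [523.6 -14.4] [123.2 122. ] 2.64
board 3510 [ 552.4 -209.5] [223.3 244. ] 5.16
rim 341 [524.8 -17.8] [104.3 101.9] 2.17
lid 285 [525.5 -21.2] [63.9 58.5] 55.15
z rim 0.046544115039041434 stand z 0.07662835554698988
[ 0.0972 -0.1831 -0.086 ]
the job is handed in; nothing more can be done
None
```

I handed the job in at about 29 s of the 54 s limit: the tray is within about 4 mm of the stand's middle with the jar upright, the switch measures as fully in, and the robot touches nothing (the hand-in call gave no verdict).

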